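# Unlatch and open the splash-guard gate of a lens polisher

### The arm

A 6-joint arm with a two-finger parallel gripper is mounted at the origin on the work surface. World frame = base frame: x ahead of the robot, y to its left, z up, the work surface at z = 0. Lengths are in m, angles in rad, forces in N, time in s.
With the tool pointing down it reaches from about 0.275 to 0.725 m from the base axis. Payload 15.9 kg.
Tool frame: the origin (TCP) lies on the front face of the gripper's body, between the roots of the fingers; the fingertips stand 73 mm ahead of it and the grasp point (between the pads) lies 54 mm ahead of it; z points along the fingers, y is the line along which they close (so a half turn about z gives the same grasp; the last joint's range is limited). The gripper opens to 85 mm and grips with 20 to 120 N. Pads are 22 mm wide; open, the fingers measure 114 mm over their backs; the gripper's body (76 mm by 85 mm) begins 54 mm behind the grasp point. The pads swing forward as they close: fully open they stand 13 mm farther back than shut.
Start: joints at [-1.247, 0.213, -0.034, 1.323, 0, 1.571], TCP at [0.159, -0.474, 0.304] pointing down, gripper open.
Joint ranges: [-2.98, 2.98], [-0.74, 1.72], [-1.14, 1.35], [-2.1, 2.04], [-1.57, 1.44], [-3.14, 3.14]. Speed limits (rad/s): [1.89, 1.89, 2.39, 2.57, 3.14, 3.14].

### API

Orientations are given as a 3x3 rotation matrix whose columns are the frame's x, y, z axes.
In Python, from bench import bot gives the robot as it stands.
- The arm moves only by the tool carry_out, never from a script. Its argument "series" is a list of rows, each a list of 5 numbers: the finger opening in cm, from 0 to 8.54, then the shift along the tool's x, y, z in cm, then the turn about the tool's z in rad. A call has 1 to 20 rows; each row shifts and turns the commanded pose from where the row before left it, along the tool's axes as they then stand; what a row does not reach is not made up. A row lasts 1/12 s, in which the tool goes at most 41.7 mm and 7.16 degrees, less where a joint would pass 70% of its speed; a pose out of reach is approached as far as the arm can. A call is refused whole if a number of a shift passes 4.17 or a number of a turn 0.125, either way. A call with a gripper value outside its range is refused whole. The fingers move at their own pace and stop on an object; "newtons" is the grip in N (left out, the last holds). Time passes only in rows, so rows that do not move let the fingers close. It gives the time, the measured TCP pose, the force, the opening and the grip force at its end, in the units of the state.
- bot.get_obs(): the state, without advancing time (a new reading comes with each control period).
- bot.get_image(name): name is "side" or "top" or "wrist"; returns a dict with "pixels" (384x512x3 uint8, blue, green, red), "fx", "fy", "cx", "cy" (pixels), "D" ([k1, k2, p1, p2, k3] as OpenCV has them; the pictures are not rectified), "origin" and "rotation" of the camera in the world; the wrist camera has in their place "mount" (4x4, takes a point from camera to tool coordinates, whose origin is the TCP and whose axes are the flange's). Camera axes: x right, y down, z forward; pixel columns grow to the right and rows downward; lengths in m; the calibration is good to about 2 mm. A picture is of the moment at which its call begins: read the wrist's pose just before it. There is no depth.
- bot.hand_in(): hands the job in; it is judged then, once.
The state is a dict: "t": time; "joint_positions": joint angles; "qvel": joint speeds; "joint_torque": joint torques, N m; "ee_pos": TCP position; "tcp_rot": TCP orientation; "contact_force": force on the tool from outside, world axes, zero at the start; "ft_torque": the same for the moment, N m; "grip_width": finger opening in m; "gripper_force": force on a finger pad.
Only numpy, scipy, OpenCV 4.12 (cv2) and the standard library are available. Lean on these libraries where they do the work, as an engineer would, in place of code of your own. Each camera call takes 0.05 s, during which the arm holds its last target. There are 200 camera calls.

### The job

Open the clear splash-guard gate of the lens polisher. Gently press the red thumb lever down to lift the latch bar out of its keeper while the gate is still shut, without straining the latch against its end stop, then slowly swing the gate towards the robot until it stands about square (a right angle) to where it was, let go and leave it standing there. Do not disturb the bottle, the cup or the lens tray.

Things in the scene. Friction and masses are not known exactly. Their poses are not given: they have to be found in the camera images.
- guard: Fixed splash guard, 300 mm wide, 165 high, open on top, clear panels in an aluminium frame round a polisher. Origin: on the bench, mid front, in the shut gate's plane; x into the guard (away from the robot), y towards the hinge post, z up. The shut gate fills the front from y = +120 (hinge) to -105 mm, z 18 to 154, 10 thick; latch on its outer face. Over 16 N on guard, gate or latch is too much.
- latch_post (a point): Front post at the gate's free edge (guard x 0, y -130 mm), 133 mm up. It carries the dark steel keeper: a front lip (guard x -34 to -28) holds the bar back and a bridge above it stops the bar. The keeper's height on the post is set by hand and not told: the lip's top may be up to 9 mm above or below this point, the bridge's hard underside 14.5 mm over the lip's top.
- gate_hinge (a point): Point on the gate's upright hinge line, 128 mm above the bench (at x = 0, y = +120 mm of the guard). The gate turns about the vertical through it.
- gate (a joint): Gate angle in rad: 0 shut, grows as the gate swings out towards the robot (clockwise seen from above); end stop at 2.1. About 0.15 N m of hinge friction: the gate stays where it is left. Right angle: 1.57. Until about 0.2 the lifted bar is still over the lip and must be kept up.
- latch (a joint): Latch angle in rad: 0 at rest (bar level), grows as the pad goes down and the bar (10 mm thick) rises. Pivot 80 mm from the pad's middle and from the keeper. Weight differs: 1 to 4 N on the pad lifts it, and it falls back. Pad down some 4 to 24 mm: bar clear of the lip; 2 to 4 mm more: bar on the bridge, a hard stop. Both vary with the keeper, so feel for the stop and ease off about 1 mm.
- thumb_pad: Red dished thumb pad on the latch lever: 58 mm square, 48 inside, rim 12 high and 5 thick, open on top. Origin: middle of the dish floor's upper face, 128 mm above the bench at rest; 51 mm in front of the gate's plane, 90 mm along the gate from the hinge. x towards the gate, z up. It swings with the gate. Closed fingertips fit in, press the floor and drag the gate by the rim.
- polish_bottle: White bottle, 52 mm across, 110 mm high, origin under its middle. To be left alone.
- pen_cup: Blue cup, 70 mm across, 90 mm high, origin under its middle. To be left alone.
- lens_tray: Grey tray, 130 x 100 x 25 mm, with two lenses in it, origin under its middle. To be left alone.

How it is judged:
On the way, in this order (a step that is already met when the one before it is completed fails the run):
1. with the gate still shut, the fingers press the thumb pad and raise the latch bar (contact force between the fingers and thumb_pad above 0.5 N and value of joint latch above 0.03 rad and value of joint gate below 0.06 rad), for 0.1 s.
2. the bar has left the keeper: the gate is ajar (value of joint gate above 0.25 rad), for 0.1 s.
At the end, for the whole second after the job is handed in: The gate stands still, open by 1.3 to 1.84 rad (about a right angle), and the latch bar hangs back on its rest (latch below 0.05 rad) (value of joint gate between 1.3 and 1.84 rad and velocity of joint gate between -0.05 and 0.05 rad/s and value of joint latch below 0.05 rad); the robot touches nothing.
It fails at once if the robot strains the thumb lever, gate or guard with more than 16 N (contact force between any of the fingers, the arm and guard above 16 N).
It fails at once if the gate is flung faster than 1.5 rad/s (velocity of joint gate above 1.5 rad/s or velocity of joint gate below -1.5 rad/s).
It fails at once if the bottle, cup or tray is moved more than 20 mm or tipped (distance of any of polish_bottle, pen_cup, lens_tray from where it was at the start of the episode above 0.02 m or angle between any of polish_bottle, pen_cup, lens_tray's own z axis and vertical above 0.3 rad).
It also fails if it takes over 51 s, if anything falls off the work surface, if the arm or the gripper's body presses on something with over 40 N, if the wrist force passes 120 N, or if a joint passes its speed limit or range.

## Working session

There is one attempt and no reset: what is moved stays moved. The work goes in short steps, Python scripts to look and compute and a tool call to move; the robot and the scene stay as the last step left them, time stands still between calls to the robot, and variables do not carry over. Pictures are saved under pics/ and viewed, at most 10 in all, crops included, and the job is handed in when it is done.

Besides the shell and the picture viewer there is one more tool, called after "Call:" in YAML: its name, and indented under it one key for each argument. carry_out: Moves the arm, as the interface text tells. Its arguments: {"type":"object","properties":{"series":{"type":"array"},"newtons":{"type":"number"}},"required":["series"]}

```bash
mkdir -p pics; cat > h.py <<'E'
import numpy as np,cv2
from bench import bot
def grab(n,f):
    im=bot.get_image(n); cv2.imwrite('pics/'+f,im['pixels']); return im
def ray(im,u,v):
    K=np.array([[im['fx'],0,im['cx']],[0,im['fy'],im['cy']],[0,0,1]])
    p=cv2.undistortPoints(np.array([[[u,v]]],float),K,np.array(im['D']))[0,0]
    return np.array(im['origin']),np.array(im['rotation'])@np.array([p[0],p[1],1])
def onz(im,u,v,z):
    o,d=ray(im,u,v); return o+d*(z-o[2])/d[2]
def tri(a,pa,b,pb):
    o1,d1=ray(a,*pa);o2,d2=ray(b,*pb)
    s=np.linalg.lstsq(np.c_[d1,-d2],o2-o1,rcond=None)[0]
    p,q=o1+s[0]*d1,o2+s[1]*d2
    return (p+q)/2,np.linalg.norm(p-q)
def red(im):
    h=cv2.cvtColor(im['pixels'],cv2.COLOR_BGR2HSV)
    m=(((h[...,0]<8)|(h[...,0]>172))&(h[...,1]>130)&(h[...,2]>60)).astype('uint8')
    n,l,s,c=cv2.connectedComponentsWithStats(m)
    i=1+s[1:,4].argmax(); return l==i,s[i],c[i]
E
python3 - <<'E'
from h import *
a=grab('top','t1.png');b=grab('side','s1.png')
cv2.imwrite('pics/both1.png',cv2.resize(np.vstack([a['pixels'],b['pixels']]),None,fx=.78,fy=.78))
for i in(a,b):
    m,s,c=red(i);print(s,c,i['origin'])
print(onz(a,*red(a)[2],.134),tri(a,red(a)[2],b,red(b)[2]))
print(np.round(bot.get_obs()['tcp_rot'],3).tolist(),bot.get_obs()['t'])
E
```

```text
[251 173  30  31 767] [265.49674055 188.22816167] [0.42798567 0.00856059 0.94207381]
[236 170  33  23 486] [252.28395062 180.74074074] [0.01155034 0.81919497 0.76409075]
[0.56203935 0.01044215 0.134     ] (array([0.56244538, 0.01018732, 0.12853448]), np.float64(0.0011232710433538443))
[[0.948, 0.318, -0.0], [0.318, -0.948, 0.001], [-0.0, -0.001, -1.0]] 0.1
```

View pics/t1.png

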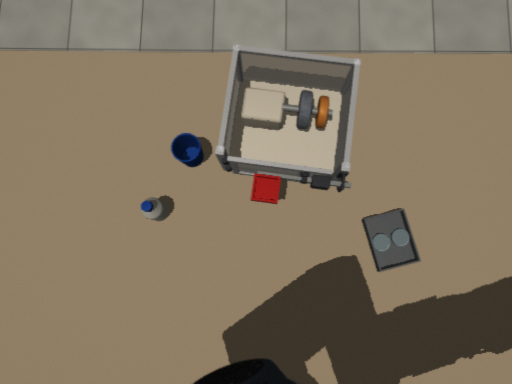

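View pics/s1.png

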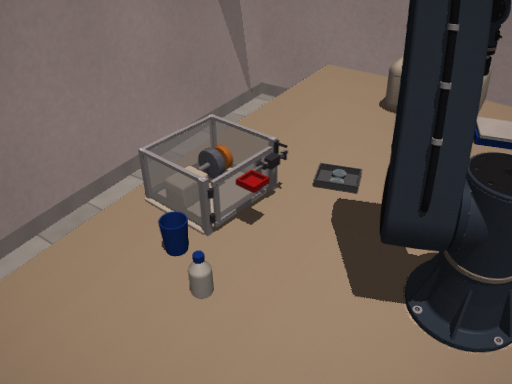

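Top view: the red pad is at (265,188), the hinge post near (222,160) and the latch/keeper near (320–350,182). The cup is at (187,150), the bottle at (152,209) and the tray at (390,240), all clear of the guard. In the side view the pad is at (252,181). Next, an enlarged crop to get the frame corners.

```bash
python3 - <<'E'
import cv2
a=cv2.imread('pics/t1.png')[30:220,205:370]
cv2.imwrite('pics/c1.png',cv2.resize(a,None,fx=3,fy=3,interpolation=cv2.INTER_CUBIC))
E
```

```text
(no output)
```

View pics/c1.png

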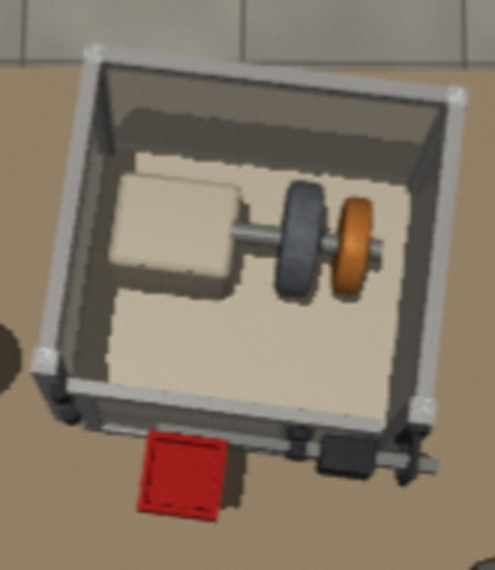

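The crop shows the frame's corner tops at (95,53), (457,97), (45,360) and (424,410). The pad is a tidy red square, and the keeper is at about (410,455).

```bash
python3 - <<'E'
from h import *
a=bot.get_image('top')
P=[onz(a,205+u/3,30+v/3,.165)[:2] for u,v in[(95,53),(457,97),(45,360),(424,410)]]
bl,br,fl,fr=P
for p,q in((br,bl),(fr,fl)): d=p*0+q-p; print('y-axis',np.linalg.norm(d),np.arctan2(-d[0],d[1]))
for p,q in((fl,bl),(fr,br)): d=q-p; print('x-axis',np.linalg.norm(d),np.arctan2(d[1],d[0]))
m=red(a)[0].astype('uint8');c=cv2.findContours(m,0,1)[0][0]
B=cv2.boxPoints(cv2.minAreaRect(c));Q=[onz(a,*x,.14)[:2] for x in B];print(np.round(Q,4).tolist())
pc=np.mean(Q,0)
print('pad ctr',pc, 'post mid',(fl+fr)/2)
yaw=np.mean([np.arctan2(-(bl-br)[0],(bl-br)[1]),np.arctan2(-(fl-fr)[0],(fl-fr)[1])])
R=np.array([[np.cos(yaw),-np.sin(yaw)],[np.sin(yaw),np.cos(yaw)]])
print(yaw,'guard origin via posts',(fl+fr)/2,'via pad',pc-R@[-.051,.03],'hinge',pc-R@[-.051,-.09])
o=bot.get_obs();print(o['tcp_rot'],o['ee_pos'],o['joint_positions'])
x=onz(a,152,209,.11),onz(a,187,150,.09);print(x)
E
```

```text
y-axis 0.2657505375069882 -0.12309829648702698
y-axis 0.26803427043762734 -0.12120649891978147
x-axis 0.23421086734615737 -0.12518806086906292
x-axis 0.23371017381196577 -0.11542286794822598
[[0.5349, 0.0437], [0.5948, 0.0371], [0.5876, -0.023], [0.5278, -0.0158]]
pad ctr [0.56127251 0.01050803] post mid [ 0.62139907 -0.02484161]
-0.12215239770340422 guard origin via posts [ 0.62139907 -0.02484161] via pad [ 0.60823703 -0.02548272] hinge [0.62285889 0.09362312]
[[ 9.48037893e-01  3.18157297e-01 -2.95705533e-04]
 [ 3.18157434e-01 -9.48037504e-01  8.59520662e-04]
 [-6.87716530e-06 -9.08939072e-04 -9.99999587e-01]] [ 0.15902608 -0.4738178   0.30351632] [-1.24697951e+00  2.13282367e-01 -3.48995669e-02  1.32352333e+00
 -6.84850743e-06  1.57082786e+00]
(array([0.51519235, 0.26253449, 0.11      ]), array([0.65678562, 0.19488086, 0.09      ]))
```

Call:
carry_out:
  series:
    - [0,2.68,-1.65,0,0]
    - [0,2.68,-1.65,0,0]
    - [0,2.68,-1.65,0,0]
    - [0,2.68,-1.65,0,0]
    - [0,2.68,-1.65,0,0]
    - [0,2.68,-1.65,0,0]
    - [0,2.68,-1.65,0,0]
    - [0,2.68,-1.65,0,0]
    - [0,2.68,-1.65,0,0]
    - [0,2.68,-1.65,0,0]
    - [0,2.68,-1.65,0,0]
    - [0,2.68,-1.65,0,0]
    - [0,2.68,-1.65,0,0]
    - [0,2.68,-1.65,0,0]
    - [0,2.68,-1.65,0,0]
    - [0,2.68,-1.65,0,0]
    - [0,2.68,-1.65,0,0]
    - [0,2.68,-1.65,0,0]
    - [0,0,0,0,0.1]
    - [0,0,0,0,0]
  newtons: 20

```text
t: 1.82
ee_pos: [0.5224, -0.0377, 0.3032]
tcp_rot: [[0.976, 0.22, -0.001], [0.22, -0.976, 0.0], [-0.001, -0.0, -1.0]]
contact_force: [-0.5, 0.3, -0.2]
grip_width: -0.0002
gripper_force: 0.0
```

```bash
python3 - <<'E'
from h import *
o=bot.get_obs();print(o['t'],o['tcp_rot'],o['ee_pos'],o['joint_positions'],o['contact_force'],o['grip_width'])
E
```

```text
1.8167 [[ 9.75588544e-01  2.19603611e-01 -1.11647584e-03]
 [ 2.19603811e-01 -9.75589136e-01  5.84166396e-05]
 [-1.07639319e-03 -3.02172954e-04 -9.99999375e-01]] [ 0.52243827 -0.03772005  0.30323705] [-7.20646874e-02  2.63429931e-01  2.90206934e-02  1.33750487e+00
 -2.21238421e-05  2.84811966e+00] [-0.49053176  0.33209836 -0.19662327] -0.00018626623684944453
```

Call:
carry_out:
  series:
    - [0,0,0,0,-0.12]
    - [0,0,0,0,-0.12]
    - [0,0,0,0,-0.12]
    - [0,0,0,0,-0.12]
    - [0,0,0,0,-0.12]
    - [0,0,0,0,-0.12]
    - [0,0,0,0,-0.12]
    - [0,0,0,0,-0.12]
    - [0,0,0,0,-0.12]
    - [0,0,0,0,-0.12]
    - [0,0,0,0,-0.12]
    - [0,0,0,0,-0.12]
    - [0,0,0,0,-0.12]
    - [0,0,0,0,-0.12]
    - [0,0,0,0,-0.12]
    - [0,0,0,0,-0.12]
    - [0,0,0,0,-0.12]
    - [0,0,0,0,-0.12]
    - [0,0,0,0,-0.12]
    - [0,0,0,0,-0.12]

```text
t: 3.48
ee_pos: [0.5213, -0.0397, 0.3039]
tcp_rot: [[-0.873, 0.488, -0.0], [0.488, 0.873, -0.0], [0.0, -0.0, -1.0]]
contact_force: [0.1, -0.6, 0.1]
grip_width: -0.0001
gripper_force: 0.0
```

Call:
carry_out:
  series:
    - [0,0,0,0,-0.1]
    - [0,0,0,0,-0.1]
    - [0,0,0,0,-0.1]
    - [0,0,0,0,-0.1]
    - [0,0,0,0,0]
    - [0,0,0,0,0]

```text
t: 3.98
ee_pos: [0.5215, -0.0395, 0.3039]
tcp_rot: [[-0.993, 0.12, -0.0], [0.12, 0.993, -0.0], [0.0, -0.0, -1.0]]
contact_force: [-0.4, -0.7, -0.2]
grip_width: -0.0001
gripper_force: 0.0
```

```bash
python3 - <<'E'
from h import *
o=bot.get_obs();R=o['tcp_rot'];p=np.array(o['ee_pos'])
im=grab('wrist','w1.png');M=np.array(im['mount']);T=np.eye(4);T[:3,:3]=R;T[:3,3]=p;C=T@M
im['origin']=C[:3,3];im['rotation']=C[:3,:3]
m,s,c=red(im);print(s,c)
w=onz(im,*c,.133);print('pad wrist',w)
t=np.array([.5618,.0104,p[2]])
print(o['t'],p,np.arctan2(R[1][0],R[0][0]),o['joint_positions'][5],'tool shift to pad',np.array(R).T@(t-p))
E
```

```text
[ 282  195   72   67 4499] [316.55167815 227.90953545]
pad wrist [0.55893752 0.00981065 0.133     ]
3.9833 [ 0.52151959 -0.03951876  0.30392803] 3.021641982533767 0.04436221391788863 tool shift to pad [-3.40175344e-02  5.43801585e-02 -1.15685456e-05]
```

View pics/w1.png

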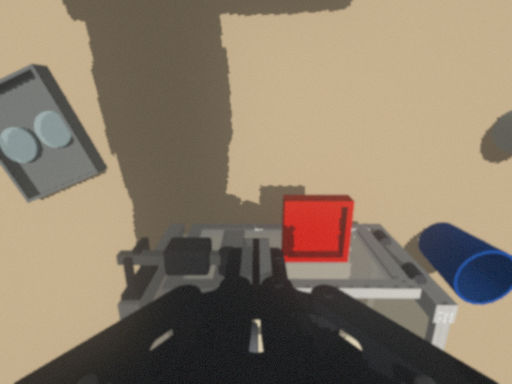

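The wrist view shows the red pad at (317,228), square to the picture and within 3 mm of the other two estimates. I'll go above it and down to just over the dish floor.

Call:
carry_out:
  series:
    - [0,-0.84,1.36,0,0]
    - [0,-0.84,1.36,0,0]
    - [0,-0.84,1.36,0,0]
    - [0,-0.84,1.36,0,0]
    - [0,0,0,1.7,0]
    - [0,0,0,1.7,0]
    - [0,0,0,1.7,0]
    - [0,0,0,1.7,0]
    - [0,0,0,1.2,0]
    - [0,0,0,0.4,0]
    - [0,0,0,0.4,0]
    - [0,0,0,0.4,0]
    - [0,0,0,0,0]
    - [0,0,0,0,0]

```text
t: 5.2
ee_pos: [0.5619, 0.0111, 0.2124]
tcp_rot: [[-0.993, 0.118, 0.001], [0.118, 0.993, -0.0], [-0.001, 0.0, -1.0]]
contact_force: [-0.3, 0.3, 0.6]
grip_width: -0.0001
gripper_force: 0.0
```

```bash
python3 - <<'E'
from h import *
a=grab('top','t2.png');b=grab('side','s2.png')
A=cv2.resize(a['pixels'][130:230,215:315],None,fx=4,fy=4);B=cv2.resize(b['pixels'][130:230,200:300],None,fx=4,fy=4)
cv2.imwrite('pics/c2.png',np.hstack([A,B]))
o=bot.get_obs();print(o['ee_pos'],o['contact_force'])
E
```

```text
[0.56194839 0.01111601 0.21251112] [ 0.71130912 -0.07912098 -0.34946139]
```

View pics/c2.png

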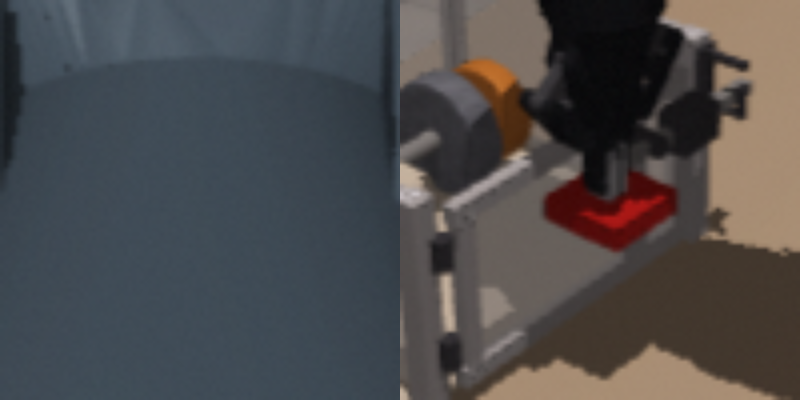

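Side crop: the closed fingertips are over the middle of the dish. Next I press down in small steps.

Call:
carry_out:
  series:
    - [0,0,0,0.2,0]
    - [0,0,0,0.2,0]
    - [0,0,0,0.2,0]
    - [0,0,0,0.2,0]
    - [0,0,0,0.1,0]
    - [0,0,0,0.1,0]
    - [0,0,0,0.1,0]
    - [0,0,0,0.1,0]
    - [0,0,0,0.1,0]
    - [0,0,0,0.1,0]
    - [0,0,0,0,0]
    - [0,0,0,0,0]

```text
t: 6.3
ee_pos: [0.5617, 0.0111, 0.1979]
tcp_rot: [[-0.993, 0.118, 0.0], [0.118, 0.993, 0.0], [-0.0, 0.0, -1.0]]
contact_force: [-0.8, 0.2, 1.0]
grip_width: 0.0002
gripper_force: 0.6
```

Call:
carry_out:
  series:
    - [0,0,0,0.05,0]
    - [0,0,0,0.05,0]
    - [0,0,0,0,0]

```text
t: 6.55
ee_pos: [0.5617, 0.0111, 0.1969]
tcp_rot: [[-0.993, 0.118, 0.0], [0.118, 0.993, 0.0], [-0.0, 0.0, -1.0]]
contact_force: [0.7, 0.6, 1.1]
grip_width: 0.0001
gripper_force: 0.6
```

Call:
carry_out:
  series:
    - [0,0,0,0.05,0]
    - [0,0,0,0.05,0]
    - [0,0,0,0,0]

```text
t: 6.8
ee_pos: [0.5617, 0.0111, 0.1958]
tcp_rot: [[-0.993, 0.118, -0.0], [0.118, 0.993, 0.0], [0.0, 0.0, -1.0]]
contact_force: [-0.5, 0.9, 1.7]
grip_width: 0.0002
gripper_force: 0.6
```

Call:
carry_out:
  series:
    - [0,0,0,0.05,0]
    - [0,0,0,0.05,0]
    - [0,0,0,0,0]

```text
t: 7.05
ee_pos: [0.5617, 0.0111, 0.1948]
tcp_rot: [[-0.993, 0.118, -0.0], [0.118, 0.993, -0.0], [0.0, -0.0, -1.0]]
contact_force: [-0.5, 0.7, 2.8]
grip_width: -0.0004
gripper_force: 0.6
```

Call:
carry_out:
  series:
    - [0,0,0,0.05,0]
    - [0,0,0,0,0]

```text
t: 7.22
ee_pos: [0.5617, 0.0111, 0.1944]
tcp_rot: [[-0.993, 0.118, -0.0], [0.118, 0.993, -0.0], [0.0, -0.0, -1.0]]
contact_force: [-0.9, -0.0, 1.0]
grip_width: 0.0
gripper_force: 0.7
```

Just noise so far, so I continue.

Call:
carry_out:
  series:
    - [0,0,0,0.05,0]
    - [0,0,0,0.05,0]
    - [0,0,0,0,0]

```text
t: 7.47
ee_pos: [0.5617, 0.0111, 0.1933]
tcp_rot: [[-0.993, 0.118, -0.0], [0.118, 0.993, -0.0], [0.0, -0.0, -1.0]]
contact_force: [-0.5, -0.4, 0.7]
grip_width: 0.0001
gripper_force: 0.6
```

Call:
carry_out:
  series:
    - [0,0,0,0.05,0]
    - [0,0,0,0.05,0]
    - [0,0,0,0,0]

```text
t: 7.72
ee_pos: [0.5617, 0.0111, 0.1923]
tcp_rot: [[-0.993, 0.118, -0.0], [0.118, 0.993, -0.0], [0.0, -0.0, -1.0]]
contact_force: [-0.8, -0.5, 1.4]
grip_width: -0.0004
gripper_force: 0.6
```

Call:
carry_out:
  series:
    - [0,0,0,0.05,0]
    - [0,0,0,0.05,0]
    - [0,0,0,0,0]

```text
t: 7.97
ee_pos: [0.5617, 0.0111, 0.1913]
tcp_rot: [[-0.993, 0.118, -0.0], [0.118, 0.993, -0.0], [0.0, -0.0, -1.0]]
contact_force: [-0.6, -1.3, 0.1]
grip_width: 0.0
gripper_force: 0.6
```

```bash
python3 - <<'E'
from h import *
b=grab('side','s3.png');print(red(b)[1:])
cv2.imwrite('pics/c3.png',cv2.resize(np.hstack([cv2.imread('pics/s1.png')[125:225,230:300],b['pixels'][125:225,230:300]]),None,fx=5.5,fy=5.5,interpolation=cv2.INTER_CUBIC))
for i in range(3):
    o=bot.get_obs();print(o['contact_force'],o['t'])
E
```

```text
(array([236, 175,  33,  22, 355], dtype=int32), array([252.96901408, 186.27887324]))
[ 0.83828392 -0.23965306  2.18242644] 8.0167
[ 0.83828392 -0.23965306  2.18242644] 8.0167
[ 0.83828392 -0.23965306  2.18242644] 8.0167
```

View pics/c3.png

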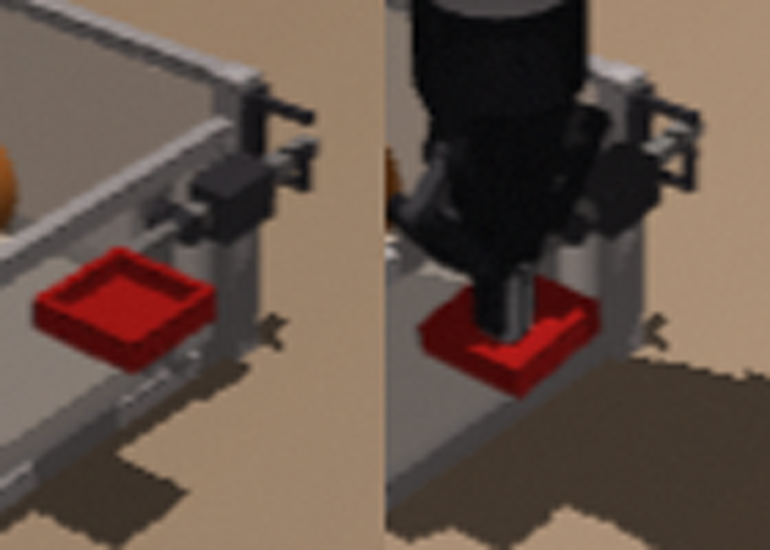

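The pad has gone down about 5 px with the fingers in the dish. The bar, near (680,135), has risen towards the bridge at (670,108), but a gap remains.

Call:
carry_out:
  series:
    - [0,0,0,0.05,0]
    - [0,0,0,0.05,0]
    - [0,0,0,0,0]

```text
t: 8.27
ee_pos: [0.5617, 0.0111, 0.1903]
tcp_rot: [[-0.993, 0.118, -0.0], [0.118, 0.993, -0.0], [0.0, -0.0, -1.0]]
contact_force: [0.2, -0.3, 1.5]
grip_width: -0.0004
gripper_force: 0.6
```

Call:
carry_out:
  series:
    - [0,0,0,0.05,0]
    - [0,0,0,0.05,0]
    - [0,0,0,0,0]

```text
t: 8.52
ee_pos: [0.5616, 0.0111, 0.1893]
tcp_rot: [[-0.993, 0.117, -0.0], [0.117, 0.993, 0.0], [0.0, -0.0, -1.0]]
contact_force: [-0.1, -0.7, 1.1]
grip_width: -0.0
gripper_force: 0.6
```

Call:
carry_out:
  series:
    - [0,0,0,0.05,0]
    - [0,0,0,0.05,0]
    - [0,0,0,0,0]

```text
t: 8.77
ee_pos: [0.5617, 0.0111, 0.1883]
tcp_rot: [[-0.993, 0.118, -0.0], [0.118, 0.993, 0.0], [0.0, 0.0, -1.0]]
contact_force: [-0.2, -0.7, 1.0]
grip_width: 0.0001
gripper_force: 0.6
```

Call:
carry_out:
  series:
    - [0,0,0,0.05,0]
    - [0,0,0,0.05,0]
    - [0,0,0,0,0]

```text
t: 9.02
ee_pos: [0.5617, 0.0111, 0.1873]
tcp_rot: [[-0.993, 0.118, -0.0], [0.118, 0.993, 0.0], [0.0, -0.0, -1.0]]
contact_force: [-0.2, -1.4, 0.4]
grip_width: -0.0001
gripper_force: 0.6
```

Call:
carry_out:
  series:
    - [0,0,0,0.05,0]
    - [0,0,0,0.05,0]
    - [0,0,0,0,0]

```text
t: 9.27
ee_pos: [0.5617, 0.0111, 0.1863]
tcp_rot: [[-0.993, 0.118, -0.0], [0.118, 0.993, 0.0], [0.0, 0.0, -1.0]]
contact_force: [-0.8, -1.5, 0.9]
grip_width: 0.0003
gripper_force: 0.6
```

Call:
carry_out:
  series:
    - [0,0,0,0.05,0]
    - [0,0,0,0.05,0]
    - [0,0,0,0,0]

```text
t: 9.52
ee_pos: [0.5617, 0.0111, 0.1853]
tcp_rot: [[-0.993, 0.118, -0.0], [0.118, 0.993, 0.0], [0.0, 0.0, -1.0]]
contact_force: [0.1, -1.7, 2.0]
grip_width: -0.0001
gripper_force: 0.6
```

Call:
carry_out:
  series:
    - [0,0,0,0.05,0]
    - [0,0,0,0.05,0]
    - [0,0,0,0,0]

```text
t: 9.77
ee_pos: [0.5617, 0.0111, 0.1843]
tcp_rot: [[-0.993, 0.118, -0.0], [0.118, 0.993, 0.0], [0.0, 0.0, -1.0]]
contact_force: [0.8, -0.2, 1.1]
grip_width: -0.0002
gripper_force: 0.6
```

Call:
carry_out:
  series:
    - [0,0,0,0.05,0]
    - [0,0,0,0.05,0]
    - [0,0,0,0,0]

```text
t: 10.02
ee_pos: [0.5616, 0.0111, 0.1833]
tcp_rot: [[-0.993, 0.117, -0.0], [0.117, 0.993, 0.0], [0.0, -0.0, -1.0]]
contact_force: [-0.3, -0.8, 1.3]
grip_width: 0.0001
gripper_force: 0.6
```

Call:
carry_out:
  series:
    - [0,0,0,0.05,0]
    - [0,0,0,0.05,0]
    - [0,0,0,0,0]

```text
t: 10.27
ee_pos: [0.5617, 0.0111, 0.1823]
tcp_rot: [[-0.993, 0.118, -0.0], [0.118, 0.993, 0.0], [0.0, 0.0, -1.0]]
contact_force: [0.3, -0.4, 1.0]
grip_width: 0.0002
gripper_force: 0.6
```

Call:
carry_out:
  series:
    - [0,0,0,0.05,0]
    - [0,0,0,0.05,0]
    - [0,0,0,0,0]

```text
t: 10.52
ee_pos: [0.5617, 0.0111, 0.1813]
tcp_rot: [[-0.993, 0.118, -0.0], [0.118, 0.993, 0.0], [0.0, 0.0, -1.0]]
contact_force: [0.2, -1.4, 2.0]
grip_width: -0.0003
gripper_force: 0.6
```

Call:
carry_out:
  series:
    - [0,0,0,0.05,0]
    - [0,0,0,0.05,0]
    - [0,0,0,0,0]

```text
t: 10.77
ee_pos: [0.5617, 0.0111, 0.1804]
tcp_rot: [[-0.993, 0.118, 0.0], [0.118, 0.993, -0.0], [-0.0, -0.0, -1.0]]
contact_force: [0.0, -2.2, 3.0]
grip_width: 0.0003
gripper_force: 1.4
```

Call:
carry_out:
  series:
    - [0,0,0,0.03,0]
    - [0,0,0,0,0]

```text
t: 10.93
ee_pos: [0.5617, 0.0111, 0.1802]
tcp_rot: [[-0.993, 0.118, 0.0], [0.118, 0.993, -0.0], [-0.0, -0.0, -1.0]]
contact_force: [-1.3, -0.9, 4.2]
grip_width: 0.0004
gripper_force: 2.1
```

That is the stop: force and grip are rising while the travel stalls. I ease off 1 mm, then slide to the front rim.

Call:
carry_out:
  series:
    - [0,0,0,-0.05,0]
    - [0,0,0,-0.05,0]
    - [0,0,0,0,0]
    - [0,0,0,0,0]
    - [0,0.15,0,0,0]
    - [0,0.15,0,0,0]
    - [0,0.15,0,0,0]
    - [0,0.15,0,0,0]
    - [0,0.15,0,0,0]
    - [0,0.15,0,0,0]
    - [0,0,0,0,0]

```text
t: 11.85
ee_pos: [0.5524, 0.0122, 0.1811]
tcp_rot: [[-0.993, 0.117, -0.0], [0.117, 0.993, 0.0], [0.0, -0.0, -1.0]]
contact_force: [0.2, 0.2, 0.6]
grip_width: 0.0
gripper_force: 0.6
```

Call:
carry_out:
  series:
    - [0,0.1,0,0,0]
    - [0,0.1,0,0,0]
    - [0,0,0,0,0]

```text
t: 12.1
ee_pos: [0.5506, 0.0124, 0.1811]
tcp_rot: [[-0.993, 0.118, -0.0], [0.118, 0.993, -0.0], [0.0, -0.0, -1.0]]
contact_force: [0.5, 0.9, 1.6]
grip_width: 0.0001
gripper_force: 0.6
```

Call:
carry_out:
  series:
    - [0,0.1,0,0,0]
    - [0,0.1,0,0,0]
    - [0,0.267,0.196,0,0.03]
    - [0,0.267,0.196,0,0.03]
    - [0,0,0,0,0]

```text
t: 12.52
ee_pos: [0.5435, 0.0175, 0.1811]
tcp_rot: [[-0.984, 0.178, -0.0], [0.178, 0.984, 0.0], [0.001, 0.0, -1.0]]
contact_force: [0.4, 1.4, 1.7]
grip_width: 0.0001
gripper_force: 0.9
```

```bash
python3 - <<'E'
from h import *
b=grab('side','s4.png');print(red(b)[1:]);print(bot.get_obs()['contact_force'])
cv2.imwrite('pics/c4.png',cv2.resize(b['pixels'][125:225,200:310],None,fx=5,fy=5,interpolation=cv2.INTER_CUBIC))
E
```

```text
(array([237, 181,  33,  22, 335], dtype=int32), array([252.62089552, 191.19402985]))
[-0.65022105  1.46444288  1.67839902]
```

View pics/c4.png

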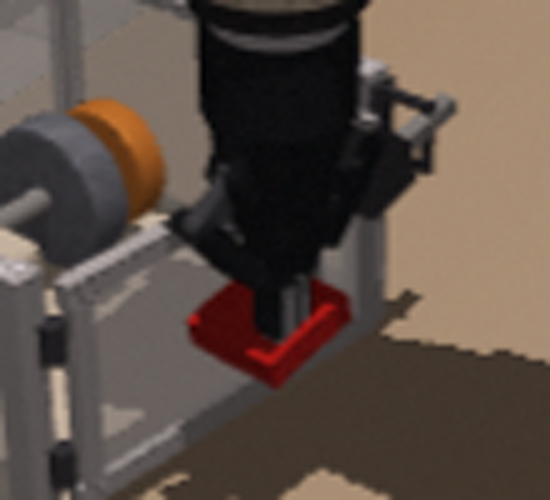

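The bar stands up at (445,105), above the lip at (428,150), and the fingers are by the front rim. The gate is starting to open, so I continue along the arc.

Call:
carry_out:
  series:
    - [0,0.267,0.196,0,0.03]
    - [0,0.267,0.196,0,0.03]
    - [0,0.267,0.196,0,0.03]
    - [0,0,0,0,0]

```text
t: 12.9
ee_pos: [0.5371, 0.0249, 0.1811]
tcp_rot: [[-0.964, 0.265, -0.0], [0.265, 0.964, 0.0], [0.0, 0.0, -1.0]]
contact_force: [0.3, 1.0, 0.7]
grip_width: 0.0
gripper_force: 0.9
```

Call:
carry_out:
  series:
    - [0,0.267,0.196,0,0.03]
    - [0,0.267,0.196,0,0.03]
    - [0,0.267,0.196,0,0.03]
    - [0,0,0,0,0]

```text
t: 13.23
ee_pos: [0.5313, 0.0328, 0.1811]
tcp_rot: [[-0.937, 0.35, -0.0], [0.35, 0.937, 0.0], [0.0, 0.0, -1.0]]
contact_force: [0.3, 1.5, 1.9]
grip_width: 0.0001
gripper_force: 0.9
```

```bash
python3 - <<'E'
from h import *
b=grab('side','s5.png');print(red(b)[1:],onz(b,*red(b)[2],.112)); b['pixels']=cv2.imread('pics/s4.png');print(onz(b,*red(b)[2],.112))
cv2.imwrite('pics/c5.png',cv2.resize(cv2.imread('pics/s5.png')[125:245,190:310],None,fx=5,fy=5,interpolation=cv2.INTER_CUBIC))
E
```

```text
(array([239, 185,  33,  22, 326], dtype=int32), array([254.79754601, 195.35582822])) [0.53501808 0.03991927 0.112     ]
[0.54939937 0.02780253 0.112     ]
```

View pics/c5.png

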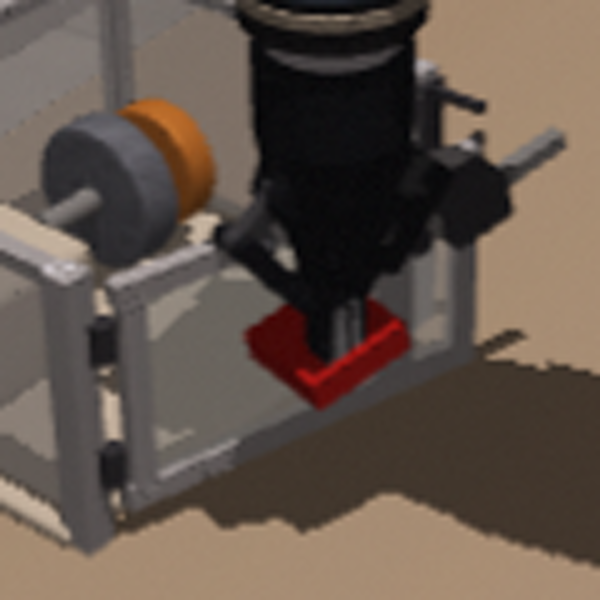

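The gate is ajar, with the bar end at (555,140), outside the lip. I continue the swing.

Call:
carry_out:
  series:
    - [0,0.267,0.196,0,0.03]
    - [0,0.267,0.196,0,0.03]
    - [0,0.355,0.262,0,0.04]
    - [0,0.355,0.262,0,0.04]
    - [0,0.355,0.262,0,0.04]
    - [0,0.355,0.262,0,0.04]
    - [0,0.355,0.262,0,0.04]
    - [0,0.355,0.262,0,0.04]
    - [0,0.355,0.262,0,0.04]
    - [0,0.355,0.262,0,0.04]
    - [0,0,0,0,0]

```text
t: 14.2
ee_pos: [0.5152, 0.0712, 0.1812]
tcp_rot: [[-0.74, 0.672, 0.0], [0.672, 0.74, 0.0], [-0.0, 0.0, -1.0]]
contact_force: [0.4, 2.2, 1.4]
grip_width: -0.0005
gripper_force: 0.9
```

```bash
cat > chk.py <<'E'
from h import *
b=grab('side','s6.png');o=bot.get_obs();H=np.array([.622,.0945]);p=np.array(o['ee_pos'])[:2]
q=onz(b,*red(b)[2],.112)[:2]
R=o['tcp_rot'];yaw=np.arctan2(R[1][0],R[0][0])
f=lambda v:np.arctan2(v[1],v[0])
a0=np.arctan2(*(np.array([.5618,.0104])-H)[::-1])
g=lambda v:(a0-f(v-H)+np.pi)%(2*np.pi)-np.pi
print('turn',3.019-yaw,'r tool',np.linalg.norm(p-H),'pad',q,'gate by pad',g(q),'r pad',np.linalg.norm(q-H),o['contact_force'],'t',o['t'],'q6',o['joint_positions'][5], 'hinge in tool',np.array(R)[:2,:2].T@(H-p),'pad in tool',np.array(R)[:2,:2].T@(q-p))
E
python3 chk.py
```

```text
turn 0.6125028591750672 r tool 0.10941393863404018 pad [0.51409596 0.07520397] gate by pad 0.7725798774725701 r pad 0.1096157726301753 [0.62892764 1.08376222 1.53446202] t 14.25 q6 0.8719558010243394 hinge in tool [-0.06351349  0.08909235] pad in tool [0.0035851  0.00241249]
```

Call:
carry_out:
  series:
    - [0,0.355,0.262,0,0.04]
    - [0,0.355,0.262,0,0.04]
    - [0,0.355,0.262,0,0.04]
    - [0,0.355,0.262,0,0.04]
    - [0,0.355,0.262,0,0.04]
    - [0,0.355,0.262,0,0.04]
    - [0,0.355,0.262,0,0.04]
    - [0,0.355,0.262,0,0.04]
    - [0,0.355,0.262,0,0.04]
    - [0,0.355,0.262,0,0.04]
    - [0,0.355,0.262,0,0.04]
    - [0,0.355,0.262,0,0.04]
    - [0,0,0,0,0]

```text
t: 15.33
ee_pos: [0.5168, 0.1234, 0.1812]
tcp_rot: [[-0.346, 0.938, 0.001], [0.938, 0.346, -0.0], [-0.0, 0.001, -1.0]]
contact_force: [1.6, 0.8, 2.6]
grip_width: 0.0001
gripper_force: 0.9
```

```bash
python3 chk.py
```

```text
turn 1.092560769012939 r tool 0.10935611062265317 pad [0.50992262 0.12311894] gate by pad 1.1995427103346046 r pad 0.11567360684036164 [ 2.34449741 -0.20257771  1.18858374] t 15.3833 q6 1.4493607316441226 hinge in tool [-0.06367391  0.08890665] pad in tool [ 0.00217872 -0.00619233]
```

Call:
carry_out:
  series:
    - [0,0.355,0.262,0,0.04]
    - [0,0.355,0.262,0,0.04]
    - [0,0.355,0.262,0,0.04]
    - [0,0.355,0.262,0,0.04]
    - [0,0.355,0.262,0,0.04]
    - [0,0.355,0.262,0,0.04]
    - [0,0.355,0.262,0,0.04]
    - [0,0.355,0.262,0,0.04]
    - [0,0.355,0.262,0,0.04]
    - [0,0.355,0.262,0,0.04]
    - [0,0.267,0.196,0,0.03]
    - [0,0.267,0.196,0,0.03]
    - [0,0.089,0.065,0,0.01]
    - [0,0,0,0,0]

```text
t: 16.55
ee_pos: [0.5411, 0.1677, 0.181]
tcp_rot: [[0.115, 0.993, 0.0], [0.993, -0.115, -0.001], [-0.001, 0.0, -1.0]]
contact_force: [3.6, -3.4, 2.1]
grip_width: -0.0002
gripper_force: 2.2
```

```bash
python3 chk.py
```

```text
turn 1.5628960523233237 r tool 0.10912459118507464 pad [0.52993757 0.16313092] gate by pad 1.5901388484214873 r pad 0.11482898094136582 [ 3.31647275 -3.28288777  1.00435662] t 16.6 q6 1.9864376850871623 hinge in tool [-0.06344273  0.08878732] pad in tool [-0.00579845 -0.01052443]
```

Square now. I centre the fingers off the rim, then rise slowly so the latch comes back gently.

Call:
carry_out:
  series:
    - [0,-0.2,0.2,0,0]
    - [0,-0.2,0.2,0,0]
    - [0,-0.15,0.05,0,0]
    - [0,-0.15,0,0,0]
    - [0,0,0,-0.2,0]
    - [0,0,0,-0.2,0]
    - [0,0,0,-0.2,0]
    - [0,0,0,-0.2,0]
    - [0,0,0,0,0]

```text
t: 17.35
ee_pos: [0.5445, 0.161, 0.1897]
tcp_rot: [[0.117, 0.993, 0.001], [0.993, -0.117, 0.0], [0.0, 0.001, -1.0]]
contact_force: [0.6, -0.5, 1.7]
grip_width: 0.0001
gripper_force: 0.9
```

Call:
carry_out:
  series:
    - [0,0,0,-0.2,0]
    - [0,0,0,-0.2,0]
    - [0,0,0,-0.2,0]
    - [0,0,0,-0.2,0]
    - [0,0,0,-0.2,0]
    - [0,0,0,-0.2,0]
    - [0,0,0,-0.2,0]
    - [0,0,0,-0.3,0]
    - [0,0,0,-0.3,0]
    - [0,0,0,-0.5,0]
    - [0,0,0,-1,0]
    - [0,0,0,-2,0]
    - [0,0,0,-2,0]
    - [0,0,0,-2,0]
    - [0,0,0,-2,0]
    - [0,0,0,0,0]
    - [0,0,0,0,0]
    - [0,0,0,0,0]

```text
t: 18.85
ee_pos: [0.5443, 0.161, 0.304]
tcp_rot: [[0.117, 0.993, -0.0], [0.993, -0.117, 0.0], [-0.0, -0.0, -1.0]]
contact_force: [0.3, -0.3, -0.2]
grip_width: 0.0002
gripper_force: 0.0
```

```bash
python3 chk.py; python3 -c "
from h import *
a=cv2.imread('pics/s6.png');cv2.imwrite('pics/f6.png',a)"
```

```text
turn 1.5651860004762 r tool 0.10237624818444357 pad [0.55457882 0.13858657] gate by pad 1.5286457792240808 r pad 0.08055582283379976 [ 0.69790046  0.42746799 -0.20946319] t 18.9 q6 1.9753200056899556 hinge in tool [-0.0568656   0.08513047] pad in tool [-0.02094946  0.01302452]
```

View pics/f6.png

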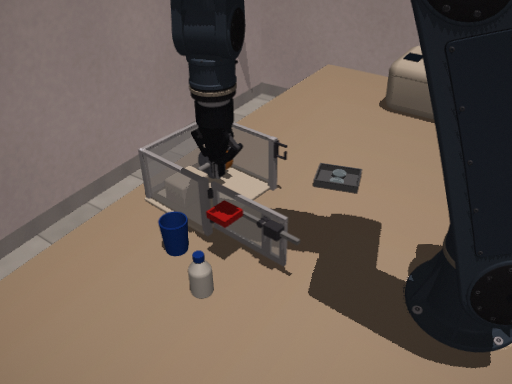

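The gate stands square at (250,220), the lever is level with the pad at (225,213), and the bottle, cup and tray are untouched. I'll check the angle at the pad's rest height and hand in if it agrees.

```bash
sed -i 's/\.112/.1285/' chk.py; python3 chk.py | cut -c1-110; python3 -c "
from bench import bot
print(bot.hand_in())"
```

```text
turn 1.5651651000149207 r tool 0.1024083666967509 pad [0.54080471 0.15574385] gate by pad 1.5957688902863971 r
the job is handed in; nothing more can be done
None
```

The job is handed in: the gate stands open at about 1.6 rad by the camera, the latch lever looks level again, the bottle, cup and tray look undisturbed, and the arm is clear of everything (no verdict was returned).

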